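# Close the draught shield and tare the jewellery balance

### The job

The empty dish is standing on the pan of the jewellery balance and has to be zeroed out of draughts. With the fingertips push the clear sliding cover on top of the draught shield fully shut, and only then reach down into the oblong well in the console, press the sunken tare key fully down and let it come up again. Leave the little round on/off key, the dish and the other things on the bench alone, pick nothing up, and do not shove the balance out of place.

Things in the scene. Friction and masses are not known exactly. Their poses are not given: they have to be found in the camera images.
- balance: Light grey jewellery balance, 3 kg, loose on 4 rubber feet (some 13 N sideways can shift it). Origin: centre of underside, at table height; x from console (front, robot's side) to shield (back), y left, z up; yaw within 0.4 rad. Housing 300 (x) x 200 (y) mm, top at 50 mm. Display hood x -82 to -42 mm, 63 mm high. Clear draught shield x -31 to 146 mm, |y| to 90 mm, its top frame at 132 mm.
- cover (a joint): Opening in m of the clear sliding cover (plate 165 x 156 mm, top face 130 mm above the table) that roofs the shield: 0 = fully shut on its front stop, 0.09 = fully open. Starts 0.05 to 0.085 open, slid back along the balance's +x; shuts by sliding along -x, towards the console. Friction 1.5 N plus 4 N per m/s; it stays where it is left.
- cover_ridge (a point): Middle of the top edge of the black finger ridge standing on the cover near its front: 146 mm above the table, 16 mm above the cover's top face. Ridge 70 mm long (balance y), 8 mm thick (x); the point is mid-thickness. Moves with the cover; when shut it is at balance x = -5 mm, y = 0. The cover behind it (+x) is flat and free.
- well_mouth (a point): Centre of the mouth of the oblong tare well in the console's top, 50 mm above the table, at balance x = -110 mm, y = +45 mm. The well has straight sides, 44 mm along the balance's y and 34 mm along x.
- tare_top (a point): Centre of the top face of the sunken tare key (32 mm along x, 42 mm along y, filling the well's floor): 32 mm above the table at rest, 18 mm below the well's mouth; 27 mm above the table when fully down.
- tare (a joint): How far the tare key is pressed, in m: 0 = up, 0.005 = fully down on its stop. Sprung: 2 N to start, 4.5 N fully down; returns by itself.
- power (a joint): How far the on/off key is pressed, in m: 0 = up, 0.003 = down. Round key 16 mm across standing 3 mm proud of the console (top 53 mm above the table) at balance x = -110 mm, y = -55 mm. Not to be pressed.
- pan (a point): Centre of the top of the round steel pan inside the shield (104 mm across, 60 mm above the table), at balance x = +55 mm, y = 0.
- dish: White porcelain dish on the pan, 64 mm across, 20 mm high, loose; origin at the centre of its underside. It stays where it is.
- ring: Porcelain finger ring lying flat, 28 mm across, 9 mm high. Bystander, loose, standing on the table beside the balance; leave alone. Origin at the centre of its underside. 
- bangle: Porcelain bangle lying flat, 76 mm across, 9 mm high. Bystander, loose, standing on the table beside the balance; leave alone. Origin at the centre of its underside. 
- button_disc: Porcelain button disc, 40 mm across, 6 mm high. Bystander, loose, standing on the table beside the balance; leave alone. Origin at the centre of its underside. 
- tweezers: Steel tweezers lying flat, 140 mm long, 8 mm high. Bystander, loose, standing on the table beside the balance; leave alone. Origin at the centre of its underside. 
- weight: Brass calibration weight with a knob, 30 mm across, 47 mm high. Bystander, loose, standing on the table beside the balance; leave alone. Origin at the centre of its underside. 
- bud_vase: Round porcelain bud vase, 68 mm across, 90 mm high. Bystander, loose, standing on the table beside the balance; leave alone. Origin at the centre of its underside. 
- tumbler: Clear glass tumbler, 68 mm across, 90 mm high. Bystander, loose, standing on the table beside the balance; leave alone. Origin at the centre of its underside. 
- gift_box: Brown card gift box with lid, 73 mm square, 28 mm high. Bystander, loose, standing on the table beside the balance; leave alone. Origin at the centre of its underside. 

How it is judged (in metres and radians):
On the way, in this order (a step that is already met when the one before it is completed fails the run):
1. the sliding cover is pushed fully shut (value of joint cover below 0.004 m), for 0.1 s.
2. with the cover shut, a fingertip in the well presses the tare key down (value of joint tare above 0.0038 m and value of joint cover below 0.004 m and contact force between the fingers and tare above 0.5 N), for 0.15 s.
At the end, for the whole second after the job is handed in: Cover shut within 4 mm; tare key pressed at least 3.8 of 5 mm by a finger with the cover shut, then up again (under 1 mm); on/off key up; balance level, at rest, within 12 mm of where it stood; dish upright on the pan within 20 mm of its centre; other things within 15 mm of their places (value of joint cover below 0.004 m and value of joint each of tare, power below 0.001 m and distance of balance from where it was at the start of the episode below 0.012 m and angle between balance's own z axis and vertical below 0.03 rad and linear speed of each of balance, dish below 0.01 m/s and horizontal distance between dish and pan below 0.02 m and z of dish in the frame of pan below 0.006 m and angle between dish's own z axis and vertical below 0.1 rad and distance of each of ring, bangle, button_disc, tweezers, weight, bud_vase, tumbler, gift_box from where it was at the start of the episode below 0.015 m); the robot touches nothing.
It fails at once if the tare key is pressed while the cover is still open (value of joint tare above 0.002 m and value of joint cover above 0.006 m).
It fails at once if the on/off key is pressed (value of joint power above 0.0015 m).
It fails at once if the balance is shoved, tipped or lifted (distance of balance from where it was at the start of the episode above 0.012 m or angle between balance's own z axis and vertical above 0.06 rad).
It fails at once if the dish is touched by the robot, or shifts on the pan (contact force between any of the fingers, the arm and dish above 0.3 N or distance of dish from where it was at the start of the episode above 0.02 m).
It fails at once if one of the other things on the bench is moved or picked up (distance of any of ring, bangle, button_disc, tweezers, weight, bud_vase, tumbler, gift_box from where it was at the start of the episode above 0.015 m).
It also fails if it takes over 48 s, if anything falls off the work surface, if the arm or the gripper's body presses on something with over 40 N, if the wrist force passes 120 N, or if a joint passes its speed limit or range.

### The arm

A 6-joint arm with a two-finger parallel gripper is mounted at the origin on the work surface. World frame = base frame: x ahead of the robot, y to its left, z up, the work surface at z = 0. Lengths are in mm, angles in rad, forces in N, time in s.
With the tool pointing down it reaches from about 350 to 775 mm from the base axis. Payload 7.3 kg.
Tool frame: the origin (TCP) lies at the very end of the fingers, on their centre line; the grasp point (between the pads) lies 19 mm behind it (pinch_z is the distance from the TCP to the grasp point, in mm); z points along the fingers, y is the direction in which the jaws open and shut (so a half turn about z gives the same grasp; the last joint's range is limited). The gripper opens to 92 mm and grips with 3 to 60 N. Pads are 19 mm wide; open, the fingers measure 130 mm over their backs; the gripper's body (75 mm by 190 mm) begins 47 mm behind the grasp point.
Start: joints at [1.173, 0.342, 1.524, -0, 1.275, -0.146], TCP at [130.786, 508.468, 226.741] pointing down, gripper open.
Joint ranges: [-2.53, 2.53], [-0.77, 2.02], [0.04, 2.7], [-1, 4.14], [0.28, 2.66], [-3.11, 3.11]. Speed limits (rad/s): [2.57, 2.57, 3.14, 3.14, 3.14, 3.14].

### API

Orientations are given as [roll, pitch, yaw] about the fixed x, y, z axes, in that order (R = Rz(yaw) Ry(pitch) Rx(roll)).
In Python, from plant import * gives the robot as it stands.
- The arm moves only by the tool step_arm, never from a script. Its argument "moves" is one flat list of numbers, 7 for each row, row after row: the shift along the tool's x, y, z scaled (see below), then the turn, a rotation vector about the tool's x, y, z scaled (see below), then the closure, from -1 (fully open) to 1 (shut). A call has 1 to 8 rows; each row shifts and turns the pose as measured when the row begins, along the tool's axes as they then stand; what a row does not reach is not made up. The controller multiplies each number of a shift by 2 cm and each number of a turn by 4 degrees. A row lasts 1/12 s, in which the tool goes at most 41.7 mm and 7.16 degrees, less where a joint would pass 70% of its speed; a pose out of reach is approached as far as the arm can. A call with a number of a shift or a turn outside -1 to 1 is refused whole. A call with a gripper value outside its range is refused whole. The fingers move at their own pace and stop on an object; the grip force is fixed at half the most. Time passes only in rows, so rows that do not move let the fingers close. It gives the time, the measured TCP pose, the force and the opening at its end, in the units of the state.
- get_obs(): the state, without advancing time (a new reading comes with each control period).
- capture(name): name is "scene" or "top"; returns the picture (420x560x3 uint8, red, green, blue); there is no depth.
- get_calibration(name): a dict with "mtx" (3x3 intrinsics, pixels), "k1" (the pictures are not rectified: a ray, as slopes to the right and down, at radius r is drawn at 1 + k1 r^2 times it, then the intrinsics apply), "eye" and "orientation" of the camera in the world. Camera axes: x right, y down, z forward; pixel columns grow to the right and rows downward; lengths in mm; the calibration is good to about 2 mm. A picture is of the moment at which its call begins. get_calibration takes no time and is no camera call.
- close_job(): hands the job in, once; it reports no verdict.
The state is a dict: "time": time; "joint_positions": joint angles; "dq": joint speeds; "tau": joint torques, N m; "tool_pos": TCP position; "tcp_rot": TCP orientation; "contact_force": force on the tool from outside, world axes, zero at the start; "moment": the same for the moment, N m; "grip_width": finger opening in mm.
Only numpy, scipy, OpenCV 4.12 (cv2) and the standard library are available. Lean on these libraries where they do the work, as an engineer would, in place of code of your own. Each camera call takes 0.05 s, during which the arm holds its last target.

## Working session

There is one attempt and no reset: what is moved stays moved. The work goes in short steps, Python scripts to look and compute and a tool call to move; the robot and the scene stay as the last step left them, time stands still between calls to the robot, and variables do not carry over. Pictures are saved under pics/ and viewed, and the job is handed in when it is done.

Besides the shell and the picture viewer there is one more tool, called as name(argument=value, ...) on one line, values as JSON. step_arm: Moves the arm, as the interface text tells. Shifts and turns lie within -1 to 1; 1 stands for 2 cm of shift or 4 degrees of turn. Its arguments: {"type":"object","properties":{"moves":{"type":"array"}},"required":["moves"]}

```bash
ls; mkdir -p pics; python3 - <<'E'
from plant import *
import cv2
o=get_obs(); print({k:o[k] for k in ('time','tool_pos','tcp_rot','contact_force','grip_width')})
for n in ("scene","top"):
    im=capture(n); cv2.imwrite(f"pics/{n}0.png",cv2.cvtColor(im,cv2.COLOR_RGB2BGR)); print(n,get_calibration(n))
E
```

```text
pics
{'time': 0.0, 'tool_pos': array([130.62335516, 508.05750597, 226.05574137]), 'tcp_rot': array([-3.14006828e+00, -2.40339770e-04,  2.88977302e+00]), 'contact_force': array([-0.83052691, -0.02910987, -0.15335558]), 'grip_width': 91.76886845033431}
scene {'mtx': array([[412.26815551,   0.        , 281.95389763],
       [  0.        , 412.26815551, 212.4105686 ],
       [  0.        ,   0.        ,   1.        ]]), 'k1': -0.0382792011264551, 'eye': array([1008.78651326,  622.50665908,  639.20672876]), 'orientation': array([-2.20442667,  0.0066139 ,  2.50742525])}
top {'mtx': array([[384.34453096,   0.        , 281.63692773],
       [  0.        , 384.34453096, 216.25567113],
       [  0.        ,   0.        ,   1.        ]]), 'k1': -0.07320767801778548, 'eye': array([525.97063429,  34.80145041, 933.52678157]), 'orientation': array([-3.03911346,  0.03593436, -1.55902388])}
```

View pics/scene0.png

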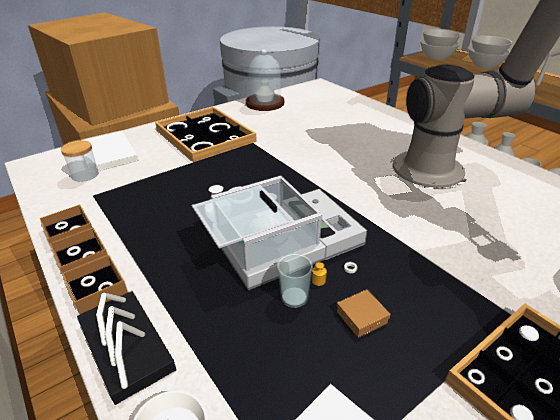

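View pics/top0.png

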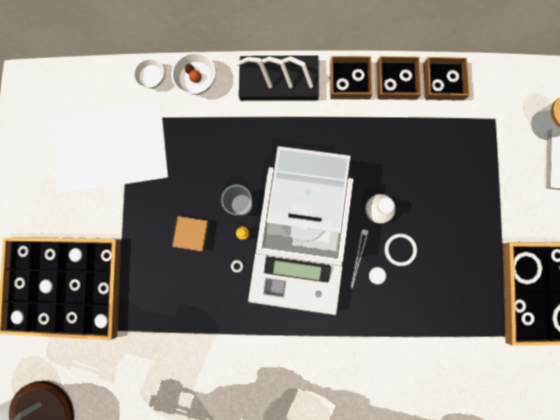

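Top view: the ridge is near (305,217), the well near (275,288), the on/off key near (318,294). The scene view shows the ridge at (268,201). I'll zoom in for precise features.

```bash
cat > h.py <<'E'
import numpy as np, cv2
from scipy.spatial.transform import Rotation as Ro
def ray(c,uv):
    uv=np.atleast_2d(np.array(uv,float)); p=np.c_[(uv[:,0]-c['mtx'][0,2])/c['mtx'][0,0],(uv[:,1]-c['mtx'][1,2])/c['mtx'][1,1]]
    q=p.copy()
    for _ in range(20): q=p/(1+c['k1']*(q**2).sum(1,keepdims=True))
    return np.c_[q,np.ones(len(q))]@Ro.from_euler('xyz',c['orientation']).as_matrix().T
def plane(c,uv,z):
    d=ray(c,uv); return c['eye']+d*((z-c['eye'][2])/d[:,2:])
def proj(c,P):
    v=(np.atleast_2d(P)-c['eye'])@Ro.from_euler('xyz',c['orientation']).as_matrix()
    q=v[:,:2]/v[:,2:]; q=q*(1+c['k1']*(q**2).sum(1,keepdims=True))
    return q*c['mtx'][0,0]+c['mtx'][:2,2]
E
python3 - <<'E'
import cv2
a=cv2.imread('pics/top0.png'); s=a[140:320,220:420]; cv2.imwrite('pics/topz.png',cv2.resize(s,(666,600),interpolation=cv2.INTER_CUBIC))
a=cv2.imread('pics/scene0.png'); s=a[160:310,180:380]; cv2.imwrite('pics/scenez.png',cv2.resize(s,(800,600),interpolation=cv2.INTER_CUBIC))
E
```

```text
(no output)
```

View pics/topz.png

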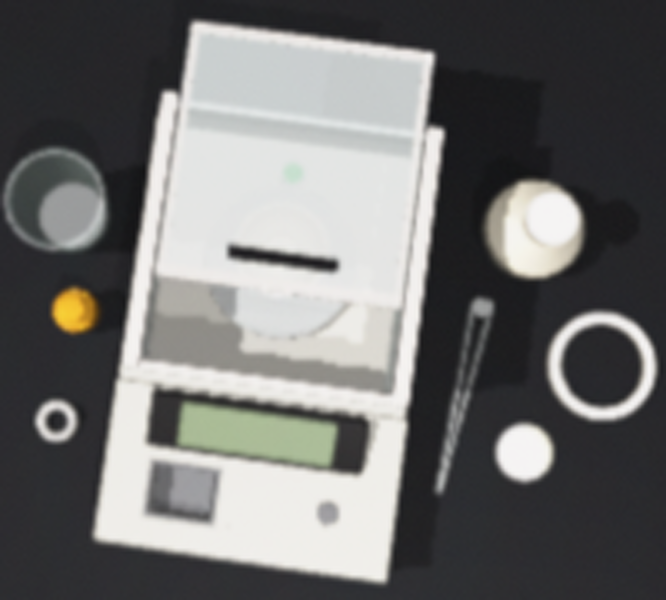

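View pics/scenez.png

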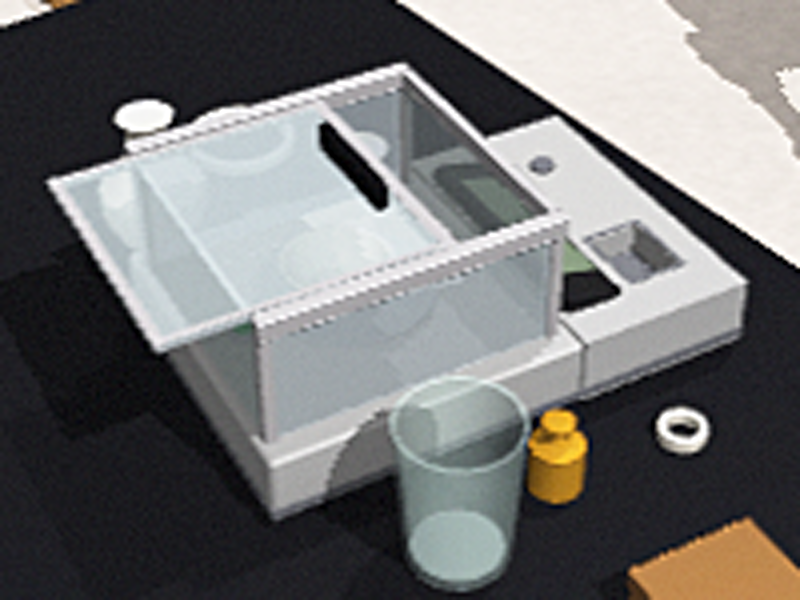

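```bash
cat > fit.py <<'E'
from plant import *; from h import *
from scipy.optimize import least_squares
T=get_calibration('top'); S=get_calibration('scene')
top=[((182.5,492),(-110,45,50)),((328,513),(-110,-55,53)),((95,541),(-150,100,50)),((388,582),(-150,-100,50)),
 ((121,379),(-31,90,132)),((408,413),(-31,-90,132)),((168,92),(146,90,132)),((440,128),(146,-90,132))]
sc=[((637,251),(-110,45,50)),((541,163),(-110,-55,53)),((746,281),(-150,100,50)),((556,117),(-150,-100,50)),
 ((566,220),(-31,90,132)),((405,66),(-31,-90,132)),((258,320),(146,90,132))]
def px(U,s,o): return (np.array(U,float)+.5)/s-.5+np.array(o)
tu=np.array([px(a,10/3,(220,140)) for a,_ in top]); tp=np.array([b for _,b in top],float)
su=np.array([px(a,4,(180,160)) for a,_ in sc]); sp=np.array([b for _,b in sc],float)
def W(p,P):
    c,s=np.cos(p[2]),np.sin(p[2]); return np.c_[p[0]+c*P[:,0]-s*P[:,1],p[1]+s*P[:,0]+c*P[:,1],P[:,2]]
ft=lambda p:(proj(T,W(p,tp))-tu).ravel(); fs=lambda p:(proj(S,W(p,sp))-su).ravel()
if __name__=='__main__':
    for n,f in (('top',ft),('scene',fs),('both',lambda p:np.r_[ft(p),fs(p)])):
        r=least_squares(f,[480,20,0],loss='soft_l1'); print(n,r.x.round(3)); print(f(r.x).reshape(-1,2).round(1).tolist())
    p=r.x
    for n,P in (('well',(-110,45,50)),('power',(-110,-55,53)),('shutridge',(-5,0,146))): print(n,W(p,np.array([P],float)).round(1))
    for c,e,s,o in ((T,[(228,250),(338,265)],10/3,(220,140)),(S,[(322,124),(387,187)],4,(180,160))):
        q=plane(c,[px(a,s,o) for a in e],146); m=q.mean(0)[:2]-p[:2]; cc,ss=np.cos(p[2]),np.sin(p[2])
        print('ridge',q.round(1).tolist(),'bal',cc*m[0]+ss*m[1],-ss*m[0]+cc*m[1])
    B=lambda q:[round(np.cos(p[2])*(q[0]-p[0])+np.sin(p[2])*(q[1]-p[1])),round(-np.sin(p[2])*(q[0]-p[0])+np.cos(p[2])*(q[1]-p[1]))]
    for n,U,z in (('ring',(57,421),9),('weight',(76,310),40),('tumbler',(72,213),3),('tweez_front',(440,490),8),('disc',(525,453),6)):
        q=plane(T,px(U,10/3,(220,140)),z)[0]; print(n,q.round(),B(q))
E
python3 fit.py
```

```text
top [556.067  23.616  -6.409]
[[0.1, 0.6], [0.2, 0.6], [0.0, 0.0], [-0.4, 0.2], [0.3, -3.2], [0.2, -1.5], [-1.9, 0.3], [0.7, 0.4]]
scene [ 5.58425e+02  2.53640e+01 -1.35000e-01]
[[-0.8, 0.1], [0.3, -0.2], [0.3, 0.3], [0.2, -0.5], [0.8, -0.5], [-0.4, -1.4], [-0.5, 1.5]]
both [556.657  23.613  -6.414]
[[-0.2, 0.2], [-0.1, 0.4], [-0.3, -0.6], [-0.8, 0.2], [0.2, -3.7], [0.0, -1.6], [-1.5, -0.1], [1.1, 0.4], [-0.8, -0.6], [0.2, -0.8], [0.2, -0.6], [0.1, -1.1], [1.1, -1.3], [-0.4, -2.0], [0.1, 0.7]]
well [[453.5  82.6  50. ]]
power [[440.4 -16.5  53. ]]
shutridge [[551.7  24.3 146. ]]
ridge [[610.1, 50.9, 146.0], [601.4, -17.0, 146.0]] bal 49.52253515032447 -0.19124474386114354
ridge [[604.2, -13.3, 146.0], [610.4, 55.9, 146.0]] bal 50.512710043352996 4.332307420606707
ring [500. 176.   9.] [-76, 143]
weight [578. 159.  40.] [4, 137]
tumbler [652. 169.   3.] [75, 157]
tweez_front [454. -99.   8.] [-86, -135]
disc [ 481. -160.    6.] [-51, -192]
```

Balance is at about (557, 24) with yaw −0.131, and the cover is about 55 mm open. I'll turn the tool to line up with the balance, then travel over at height with the fingers shut.

step_arm(moves=[0,0,0,0,0,-0.87,1,0,0,0,0,0,-0.87,1,-1,-0.75,0,0,0,0,1,-1,-0.75,0,0,0,0,1,-1,-0.75,0,0,0,0,1,-1,-0.75,0,0,0,0,1,-1,-0.75,0,0,0,0,1,-1,-0.75,0,0,0,0,1])

```text
time: 0.77
tool_pos: [238.0, 401.2, 222.5]
tcp_rot: [-3.135, -0.004, 3.026]
contact_force: [0.1, 1.1, -0.5]
grip_width: 43.3
```

step_arm(moves=[-1,-0.75,-0.05,0,0,0,1,-1,-0.75,-0.05,0,0,0,1,-1,-0.75,-0.05,0,0,0,1,-1,-0.75,-0.05,0,0,0,1,-1,-0.75,-0.05,0,0,0,1,-1,-0.75,-0.05,0,0,0,1,-1,-0.75,-0.05,0,0,0,1,-1,-0.75,-0.05,0,0,0,1])

```text
time: 1.43
tool_pos: [387.5, 254.5, 228.5]
tcp_rot: [-3.131, -0.009, 3.026]
contact_force: [0.7, -0.2, 0.7]
grip_width: 0.6
```

step_arm(moves=[-1,-0.75,-0.05,0,0,0,1,-1,-0.75,-0.05,0,0,0,1,-1,-0.75,-0.05,0,0,0,1,-1,-0.75,-0.05,0,0,0,1,-1,-0.75,-0.05,0,0,0,1,-1,-0.75,-0.05,0,0,0,1,-1,-0.75,-0.05,0,0,0,1,-1,-0.75,-0.05,0,0,0,1])

```text
time: 2.1
tool_pos: [537.4, 108.1, 233.8]
tcp_rot: [-3.129, -0.015, 3.025]
contact_force: [-0.3, 0.6, -0.8]
grip_width: 0.4
```

```bash
cat > g.py <<'E'
from plant import *; from h import *
P=np.array([556.66,23.61,-0.131])
def rep(tgt=None):
    o=get_obs(); t=o['tool_pos']; R=Ro.from_euler('xyz',o['tcp_rot']).as_matrix()
    c,s=np.cos(P[2]),np.sin(P[2]); d=t[:2]-P[:2]
    print('t',round(o['time'],2),'bal',(c*d[0]+s*d[1]).round(1),(-s*d[0]+c*d[1]).round(1),'z',t[2].round(1),'F',o['contact_force'].round(1),'w',round(o['grip_width'],1))
    print('yaw err deg',np.degrees(o['tcp_rot'][2]-(np.pi+P[2])).round(2),'rot',o['tcp_rot'].round(3))
    if tgt is not None:
        w=np.array([P[0]+c*tgt[0]-s*tgt[1],P[1]+s*tgt[0]+c*tgt[1],tgt[2]])
        print('tool delta /20:',(R.T@(w-t)/20).round(2))
        Rt=Ro.from_euler('xyz',[np.pi,0,np.pi+P[2]]).as_matrix()
        print('turn /4deg:',(np.degrees(Ro.from_matrix(R.T@Rt).as_rotvec())/4).round(2))
E
python3 -c "
from g import *
rep((76,0,190))"
```

```text
t 2.1 bal -30.1 81.2 z 233.8 F [-0.3  0.6 -0.8] w 0.4
yaw err deg 0.85 rot [-3.129 -0.015  3.025]
tool delta /20: [-5.28 -4.11  2.16]
turn /4deg: [-0.18 -0.22  0.21]
```

step_arm(moves=[-1,-0.8,0,-0.18,-0.22,0.21,1,-1,-0.8,0,0,0,0,1,-1,-0.8,0,0,0,0,1,-1,-0.8,0.3,0,0,0,1,-1,-0.8,0.5,0,0,0,1,0,0,0,0,0,0,1])

```text
time: 2.6
tool_pos: [631.7, 7.0, 213.9]
tcp_rot: [-3.141, -0.002, 3.007]
contact_force: [-1.3, 0.3, -1.0]
grip_width: 0.4
```

```bash
python3 -c "
from g import *
rep((76,0,160))
im=capture('scene'); cv2.imwrite('pics/s1.png',cv2.resize(cv2.cvtColor(im,4)[100:310,140:420],(800,600),interpolation=cv2.INTER_CUBIC))"
```

```text
t 2.6 bal 76.6 -6.6 z 213.9 F [-1.3  0.3 -1. ] w 0.4
yaw err deg -0.23 rot [-3.141e+00 -2.000e-03  3.007e+00]
tool delta /20: [0.02 0.33 2.7 ]
turn /4deg: [-0.01 -0.03 -0.06]
```

View pics/s1.png

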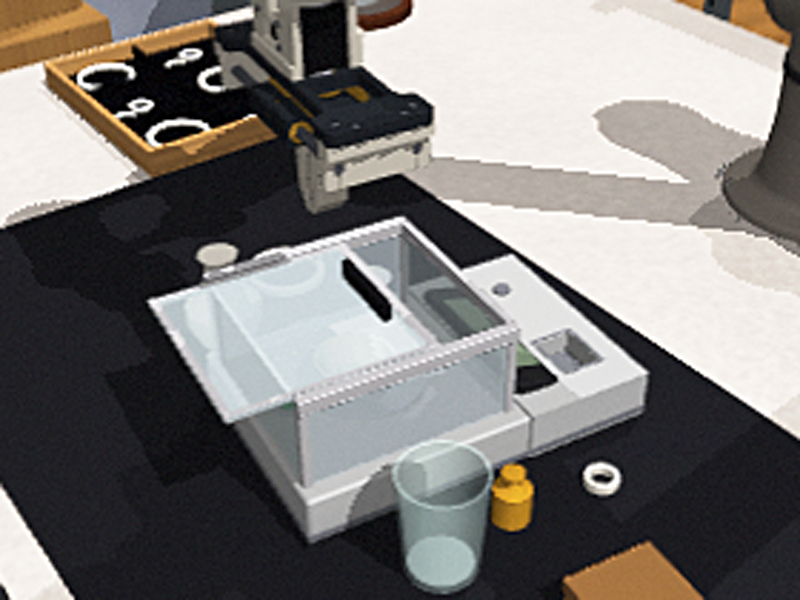

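The fingers, near (320,190), hang shut above and behind the ridge, near (367,288). Now descending.

step_arm(moves=[0,0.33,1,0,0,0,1,0,0,1,0,0,0,1,0,0,0.9,0,0,0,1,0,0,0,0,0,0,1])

```text
time: 2.98
tool_pos: [630.2, 17.5, 155.9]
tcp_rot: [3.14, -0.003, 3.007]
contact_force: [-0.5, 0.9, -0.2]
grip_width: 0.6
```

```bash
python3 -c "
from g import *
rep((76,0,137))
for n,(a,b,c,d) in dict(scene=(130,270,180,360),top=(140,290,220,420)).items():
  im=capture(n); cv2.imwrite('pics/d_%s.png'%n,cv2.resize(cv2.cvtColor(im,4)[a:b,c:d],(780,600),interpolation=cv2.INTER_CUBIC))"
```

```text
t 2.98 bal 73.7 3.6 z 155.9 F [-0.5  0.9 -0.2] w 0.6
yaw err deg -0.22 rot [ 3.140e+00 -3.000e-03  3.007e+00]
tool delta /20: [-0.12 -0.18  0.94]
turn /4deg: [ 0.02 -0.04 -0.05]
```

View pics/d_scene.png

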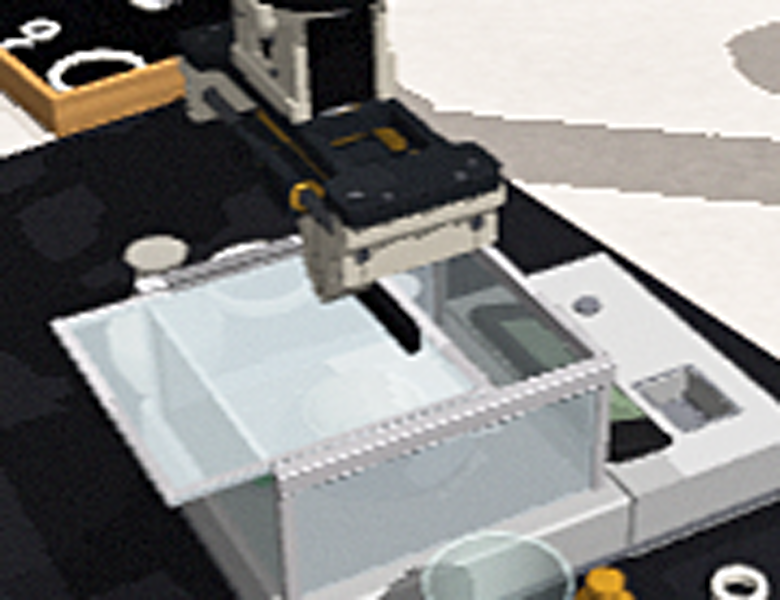

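View pics/d_top.png

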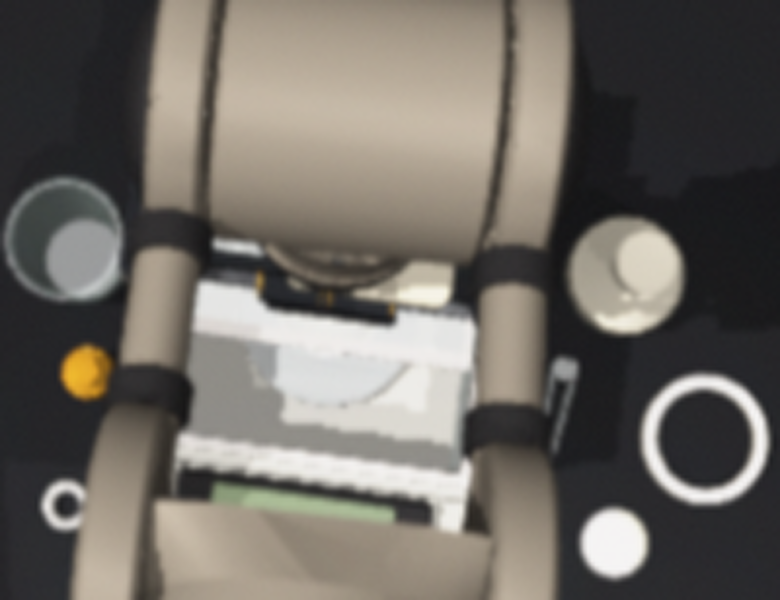

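```bash
python3 -c "
from g import *
o=get_obs(); R=Ro.from_euler('xyz',o['tcp_rot']).as_matrix(); S=get_calibration('scene')
sc=lambda u:((u-np.array([180,130])+.5)*np.array([780/180,600/140])).round()
for q in [(0,0,0),(-9.5,19,0),(9.5,19,0),(9.5,-19,0),(-9.5,19,-20),(9.5,19,-20),(-37,19,-20),(37,19,-20),(-37,19,-47),(37,19,-47),(37,19,-66),(-37,19,-66),(37,95,-66),(-37,95,-66)]:
  print(q,sc(proj(S,o['tool_pos']+R@np.array(q))[0]))
c,s=np.cos(P[2]),np.sin(P[2])
for b in [(50,35,146),(50,-35,146),(50,0,146)]: print(b,sc(proj(S,[P[0]+c*b[0]-s*b[1],P[1]+s*b[0]+c*b[1],b[2]])[0]))
"
```

```text
(0, 0, 0) [335. 285.]
(-9.5, 19, 0) [335. 310.]
(9.5, 19, 0) [371. 299.]
(9.5, -19, 0) [336. 261.]
(-9.5, 19, -20) [333. 275.]
(9.5, 19, -20) [370. 264.]
(-37, 19, -20) [279. 291.]
(37, 19, -20) [422. 249.]
(-37, 19, -47) [275. 242.]
(37, 19, -47) [421. 200.]
(37, 19, -66) [420. 165.]
(-37, 19, -66) [273. 206.]
(37, 95, -66) [504. 242.]
(-37, 95, -66) [349. 289.]
(50, 35, 146) [414. 326.]
(50, -35, 146) [349. 257.]
(50, 0, 146) [381. 290.]
```

The fingertip, near (338,295), is about 10 mm behind the ridge and clear of it. Its projection agrees with the camera. Next I'll lower the tip below the ridge top.

step_arm(moves=[0,-0.1,0.5,0,0,0,1,0,-0.08,0.4,0,0,0,1,0,0,0,0,0,0,1])

```text
time: 3.33
tool_pos: [633.2, 14.3, 144.6]
tcp_rot: [3.14, 0.01, 3.008]
contact_force: [-0.3, -0.5, -0.5]
grip_width: 0.5
```

```bash
python3 -c "
from g import *
rep((8,0,137))
for n,(a,b,c,d) in dict(scene=(130,270,180,360)).items():
  im=capture(n); cv2.imwrite('pics/e_%s.png'%n,cv2.resize(cv2.cvtColor(im,4)[a:b,c:d],(780,600),interpolation=cv2.INTER_CUBIC))"
```

```text
t 3.33 bal 77.1 0.8 z 144.6 F [-0.3 -0.5 -0.5] w 0.5
yaw err deg -0.13 rot [3.14  0.01  3.008]
tool delta /20: [ 3.46 -0.05  0.35]
turn /4deg: [ 0.03  0.14 -0.03]
```

View pics/e_scene.png

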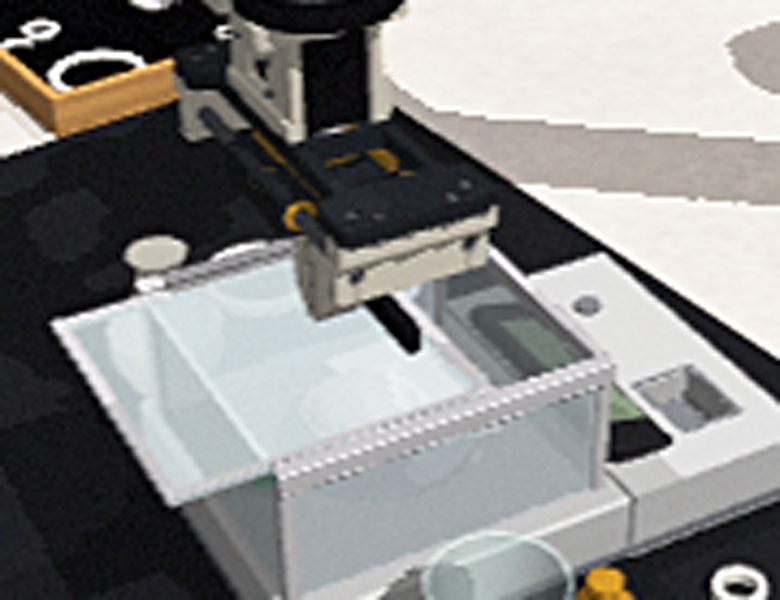

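step_arm(moves=[0,0,0.3,0,0.14,0,1,0,0,0.15,0,0,0,1])

```text
time: 3.55
tool_pos: [634.2, 14.3, 137.4]
tcp_rot: [3.139, 0.003, 3.008]
contact_force: [-0.3, 0.2, -0.3]
grip_width: 0.9
```

```bash
python3 -c "
from g import *
rep((8,0,137))"
```

```text
t 3.55 bal 78.1 0.9 z 137.4 F [-0.3  0.2 -0.3] w 0.9
yaw err deg -0.14 rot [3.139e+00 3.000e-03 3.008e+00]
tool delta /20: [ 3.5  -0.05  0.01]
turn /4deg: [ 0.03  0.04 -0.03]
```

step_arm(moves=[0.4,0,0,0,0,0,1,0.4,0,0,0,0,0,1,0.3,0,0,0,0,0,1,0.3,0,0,0,0,0,1])

```text
time: 3.88
tool_pos: [607.0, 17.7, 136.5]
tcp_rot: [3.139, 0.005, 3.008]
contact_force: [3.0, -0.1, -1.1]
grip_width: 0.3
```

```bash
python3 -c "
from g import *
rep((8,0,137))"
```

```text
t 3.88 bal 50.7 0.7 z 136.5 F [ 3.  -0.1 -1.1] w 0.3
yaw err deg -0.17 rot [3.139 0.005 3.008]
tool delta /20: [ 2.13 -0.04 -0.04]
turn /4deg: [ 0.03  0.08 -0.04]
```

Contact shows a 3 N push, as expected, so I'll continue.

step_arm(moves=[0.3,0,-0.03,0,0,0,1,0.3,0,-0.03,0,0,0,1,0.3,0,-0.03,0,0,0,1,0.3,0,-0.03,0,0,0,1])

```text
time: 4.22
tool_pos: [581.2, 21.1, 139.1]
tcp_rot: [3.139, 0.007, 3.007]
contact_force: [2.2, 0.3, -0.7]
grip_width: 0.6
```

```bash
python3 -c "
from g import *
rep((8,0,137))
for n,(a,b,c,d) in dict(scene=(130,270,180,360)).items():
  im=capture(n); cv2.imwrite('pics/f_%s.png'%n,cv2.resize(cv2.cvtColor(im,4)[a:b,c:d],(780,600),interpolation=cv2.INTER_CUBIC))"
```

```text
t 4.22 bal 24.7 0.7 z 139.1 F [ 2.2  0.3 -0.7] w 0.6
yaw err deg -0.18 rot [3.139 0.007 3.007]
tool delta /20: [ 0.83 -0.04  0.1 ]
turn /4deg: [ 0.03  0.1  -0.04]
```

View pics/f_scene.png

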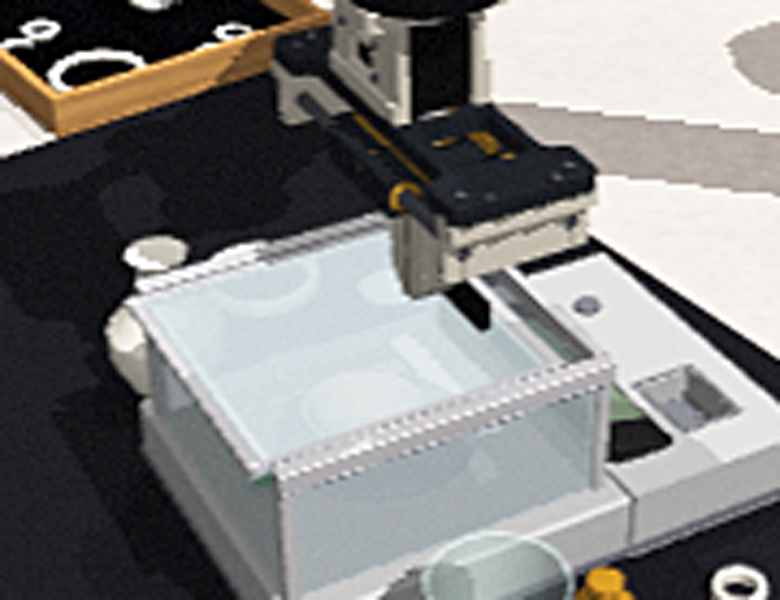

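The cover is moving and the ridge is now near (470,305). About 15 mm is left, so I'll slow down and watch the force.

step_arm(moves=[0.2,0,0.05,0,0.1,0,1,0.15,0,0.03,0,0,0,1,0.15,0,0,0,0,0,1])

```text
time: 4.52
tool_pos: [570.0, 22.6, 138.7]
tcp_rot: [3.139, 0.001, 3.008]
contact_force: [1.4, 0.6, -0.2]
grip_width: 0.0
```

```bash
python3 -c "
from g import *
rep((8,0,137))"
```

```text
t 4.52 bal 13.4 0.8 z 138.7 F [ 1.4  0.6 -0.2] w 0.0
yaw err deg -0.17 rot [3.139e+00 1.000e-03 3.008e+00]
tool delta /20: [ 0.27 -0.04  0.08]
turn /4deg: [ 0.03  0.01 -0.04]
```

step_arm(moves=[0.12,0,0.02,0,0,0,1,0.12,0,0,0,0,0,1])

```text
time: 4.68
tool_pos: [566.2, 23.2, 138.6]
tcp_rot: [3.139, 0.005, 3.008]
contact_force: [11.1, -1.2, -7.3]
grip_width: 0.7
```

step_arm(moves=[0.1,0,0,0,0,0,1])

```text
time: 4.77
tool_pos: [566.2, 23.1, 138.7]
tcp_rot: [3.139, 0.01, 3.007]
contact_force: [11.9, -1.8, -7.4]
grip_width: 0.4
```

```bash
python3 -c "
from g import *
rep((8,0,137))"
```

```text
t 4.77 bal 9.5 0.8 z 138.7 F [11.9 -1.8 -7.4] w 0.4
yaw err deg -0.18 rot [3.139 0.01  3.007]
tool delta /20: [ 0.08 -0.04  0.08]
turn /4deg: [ 0.04  0.14 -0.05]
```

It's on the stop with 12 N building, and the TCP sits at balance x = 9.5 where I expected about 8.5. I'll back off and lift.

step_arm(moves=[-0.3,0,0,0,-0.1,0,1,-0.3,0,0,0,0,0,1,-0.2,0,-0.5,0,0,0,1,0,0,-1,0,0,0,1,0,0,-1,0,0,0,1,0,0,-1,0,0,0,1,0,0,0,0,0,0,1])

```text
time: 5.35
tool_pos: [579.3, 21.1, 208.0]
tcp_rot: [3.139, 0.003, 3.007]
contact_force: [1.2, -0.6, 1.6]
grip_width: 0.7
```

```bash
python3 -c "
from g import *
rep((-110,98,215))
for n,(a,b,c,d) in dict(scene=(130,270,180,360)).items():
  im=capture(n); cv2.imwrite('pics/i_%s.png'%n,cv2.resize(cv2.cvtColor(im,4)[a:b,c:d],(780,600),interpolation=cv2.INTER_CUBIC))"
```

```text
t 5.35 bal 22.7 0.5 z 208.0 F [ 1.2 -0.6  1.6] w 0.7
yaw err deg -0.19 rot [3.139e+00 3.000e-03 3.007e+00]
tool delta /20: [ 6.65  4.86 -0.36]
turn /4deg: [ 0.03  0.05 -0.05]
```

View pics/i_scene.png

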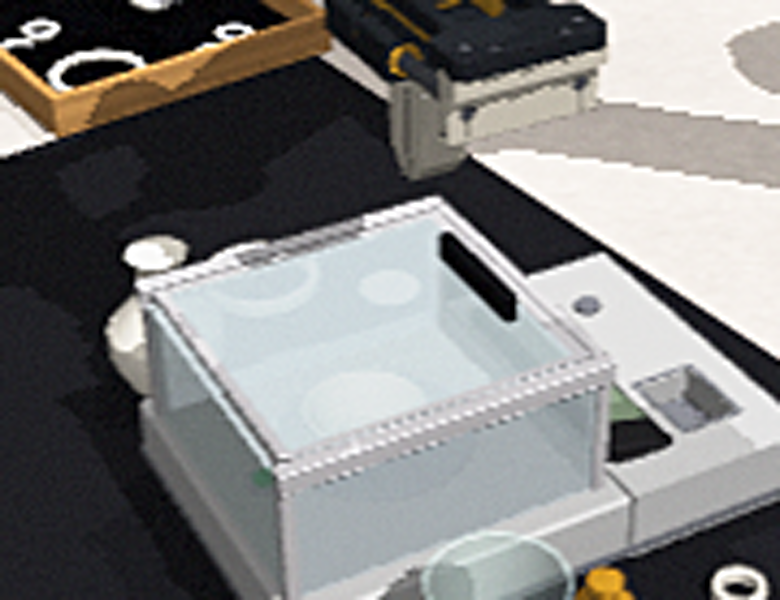

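The cover looks fully shut: the ridge runs from (447,240) to (512,312) at the front, and the shield's corner at (612,365) hasn't shifted. Next I'll open the jaws so the right-hand finger alone enters the well, with the other finger outside the housing, and move over the well.

step_arm(moves=[0.95,0.7,0,0,0,0,-1,0.95,0.7,0,0,0,0,-1,0.95,0.7,0,0,0,0,-1,0.95,0.7,0,0,0,0,-1,0.95,0.7,0,0,0,0,-1,0.95,0.7,0,0,0,0,-1,0.95,0.66,0,0,0,0,-1,0,0,0,0,0,0,-1])

```text
time: 6.07
tool_pos: [449.7, 137.9, 195.7]
tcp_rot: [-3.14, -0.02, 3.003]
contact_force: [-0.3, 0.5, -0.4]
grip_width: 49.3
```

```bash
python3 -c "
from g import *
rep((-110,98,90))
for n,(a,b,c,d) in dict(scene=(90,300,180,450)).items():
  im=capture(n); cv2.imwrite('pics/j_%s.png'%n,cv2.resize(cv2.cvtColor(im,4)[a:b,c:d],(771,600),interpolation=cv2.INTER_CUBIC))"
```

```text
t 6.07 bal -121.0 99.4 z 195.7 F [-0.3  0.5 -0.4] w 49.3
yaw err deg -0.45 rot [-3.14  -0.02   3.003]
tool delta /20: [-0.66 -0.06  5.27]
turn /4deg: [-0.02 -0.29 -0.11]
```

View pics/j_scene.png

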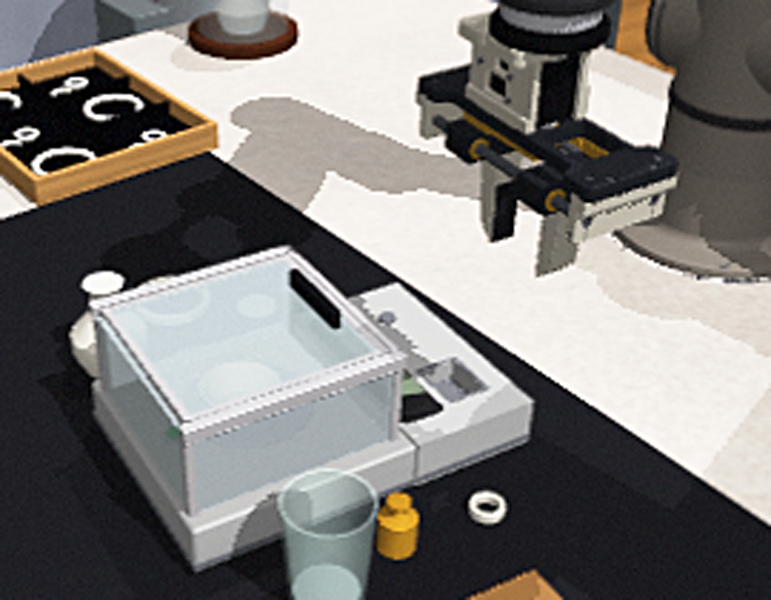

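The jaws are opening above the console. I'll correct the pose and go down part way.

step_arm(moves=[-0.3,-0.06,0.5,0,-0.29,-0.11,-1,-0.36,0,0.9,0,0,0,-1,0,0,0.9,0,0,0,-1,0,0,0.9,0,0,0,-1,0,0,0.8,0,0,0,-1,0,0,0,0,0,0,-1])

```text
time: 6.62
tool_pos: [466.7, 131.0, 109.5]
tcp_rot: [-3.137, 0.001, 3.011]
contact_force: [-0.4, -1.2, 0.1]
grip_width: 90.5
```

```bash
python3 -c "
from g import *
rep((-110,98,75))"
```

```text
t 6.62 bal -103.2 94.8 z 109.5 F [-0.4 -1.2  0.1] w 90.5
yaw err deg 0.04 rot [-3.137e+00  1.000e-03  3.011e+00]
tool delta /20: [0.34 0.17 1.72]
turn /4deg: [-0.06  0.02  0.01]
```

step_arm(moves=[0.2,0.1,0.5,0,0,0,-1,0.14,0.07,0.5,0,0,0,-1,0,0,0.5,0,0,0,-1,0,0,0,0,0,0,-1])

```text
time: 6.95
tool_pos: [462.0, 133.0, 77.7]
tcp_rot: [-3.136, -0.001, 3.009]
contact_force: [-0.2, -0.1, -0.4]
grip_width: 91.6
```

```bash
python3 -c "
from g import *
rep((-110,98,60))
for n,(a,b,c,d) in dict(scene=(150,270,270,420),top=(230,330,200,350)).items():
  im=capture(n); cv2.imwrite('pics/k_%s.png'%n,cv2.resize(cv2.cvtColor(im,4)[a:b,c:d],None,fx=5,fy=5,interpolation=cv2.INTER_CUBIC))"
```

```text
t 6.95 bal -108.1 96.1 z 77.7 F [-0.2 -0.1 -0.4] w 91.6
yaw err deg -0.09 rot [-3.136e+00 -1.000e-03  3.009e+00]
tool delta /20: [0.09 0.1  0.88]
turn /4deg: [-0.08 -0.02 -0.02]
```

View pics/k_scene.png

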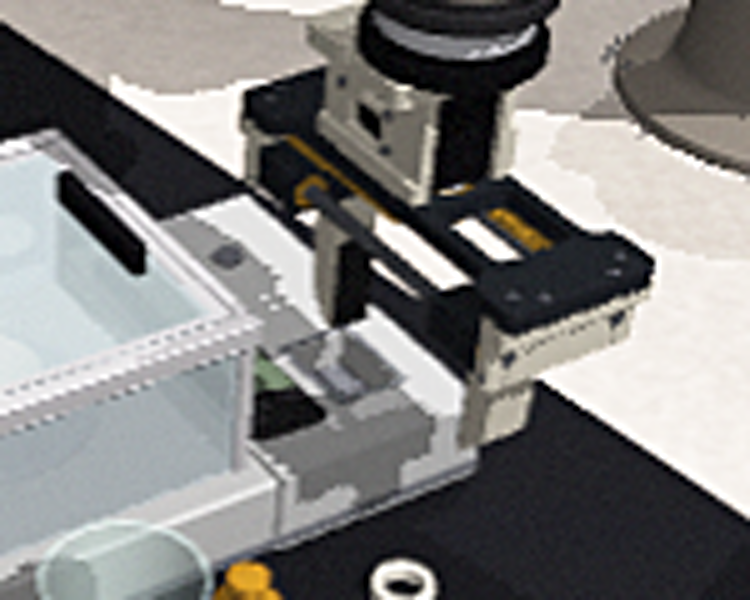

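View pics/k_top.png

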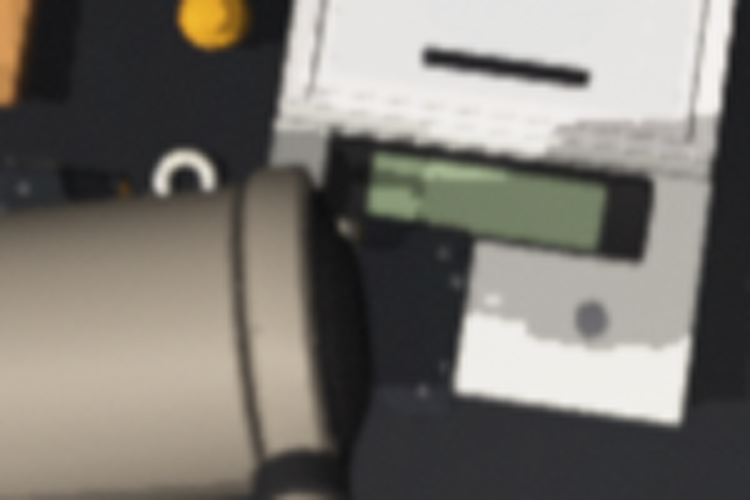

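```bash
python3 -c "
from g import *
S=get_calibration('scene'); c,s=np.cos(P[2]),np.sin(P[2])
f=lambda U:(np.array(U,float)+.5)/5-.5+np.array([270,150])
def B(q): d=q[:2]-P[:2]; return (round(c*d[0]+s*d[1],1),round(-s*d[0]+c*d[1],1))
for U,z in [((316,318),77.7),((333,329),77.7),((368,312),77.7),((460,448),77.7),((478,452),77.7),((530,428),77.7),((275,350),50),((348,404),50),((365,332),50),((408,370),50),((228,256),53)]:
  print(U,B(plane(S,f(U),z)[0]))
"
```

```text
(316, 318) (np.float64(-95.4), np.float64(41.3))
(333, 329) (np.float64(-97.4), np.float64(52.0))
(368, 312) (np.float64(-118.9), np.float64(49.2))
(460, 448) (np.float64(-95.8), np.float64(147.7))
(478, 452) (np.float64(-100.8), np.float64(153.5))
(530, 428) (np.float64(-130.2), np.float64(151.7))
(275, 350) (np.float64(-87.1), np.float64(22.7))
(348, 404) (np.float64(-93.6), np.float64(72.8))
(365, 332) (np.float64(-132.3), np.float64(31.9))
(408, 370) (np.float64(-132.5), np.float64(65.8))
(228, 256) (np.float64(-107.3), np.float64(-50.3))
```

In scene coordinates the right finger covers x −97..−119 and y 41..52, against a well of about ±17 by ±22 around (−110, 45), so it fits with room to spare. Descending into the well.

step_arm(moves=[0.1,0.05,0.5,0,0,0,-1,0,0,0.5,0,0,0,-1,0,0,0.4,0,0,0,-1])

```text
time: 7.3
tool_pos: [465.0, 134.2, 53.9]
tcp_rot: [-3.139, 0.009, 3.008]
contact_force: [0.2, 0.4, 0.4]
grip_width: 91.4
```

```bash
python3 -c "
from g import *
rep((-110,97,29))
for n,(a,b,c,d) in dict(scene=(150,270,270,420)).items():
  im=capture(n); cv2.imwrite('pics/l_%s.png'%n,cv2.resize(cv2.cvtColor(im,4)[a:b,c:d],None,fx=5,fy=5,interpolation=cv2.INTER_CUBIC))"
```

```text
t 7.3 bal -105.3 97.7 z 53.9 F [0.2 0.4 0.4] w 91.4
yaw err deg -0.13 rot [-3.139  0.009  3.008]
tool delta /20: [ 0.25 -0.03  1.24]
turn /4deg: [-0.04  0.13 -0.03]
```

View pics/l_scene.png

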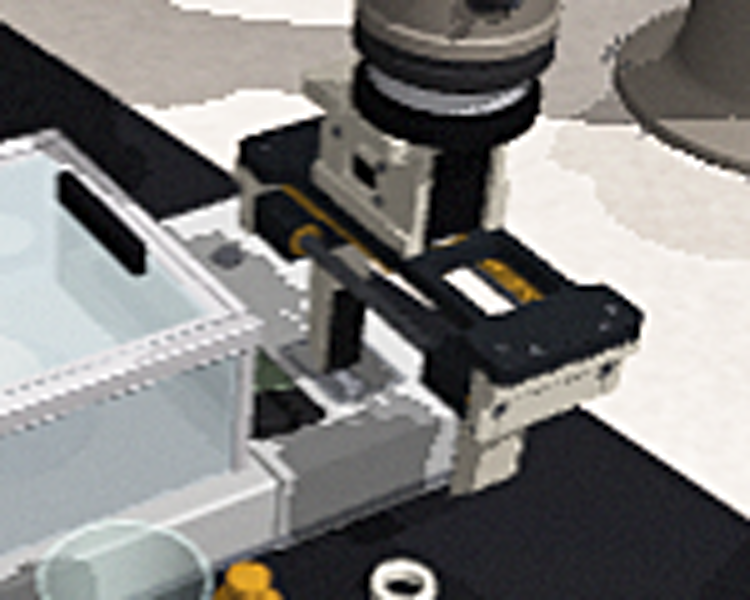

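The finger tip, near (330,368), is just at the mouth but has drifted 4–5 mm towards +x. I'll correct that before going in.

step_arm(moves=[0.25,-0.03,0,0,0.13,0,-1,0.08,0,0,0,0,0,-1])

```text
time: 7.52
tool_pos: [457.2, 134.1, 52.2]
tcp_rot: [-3.138, -0.004, 3.008]
contact_force: [-0.0, 0.5, -0.2]
grip_width: 91.4
```

```bash
python3 -c "
from g import *
rep((-110,97,29))"
```

```text
t 7.52 bal -113.0 96.6 z 52.2 F [-0.   0.5 -0.2] w 91.4
yaw err deg -0.15 rot [-3.138 -0.004  3.008]
tool delta /20: [-0.15  0.03  1.16]
turn /4deg: [-0.05 -0.06 -0.04]
```

Since going down drifts the tool towards +x, starting at x = −113 is fine. Going down in small rows.

step_arm(moves=[-0.05,0.03,0.3,0,0,0,-1,0,0,0.3,0,0,0,-1])

```text
time: 7.68
tool_pos: [459.0, 134.7, 41.0]
tcp_rot: [-3.139, -0.001, 3.008]
contact_force: [-0.3, 0.1, -0.6]
grip_width: 91.8
```

```bash
python3 -c "
from g import *
rep((-110,97,29))"
```

```text
t 7.68 bal -111.3 97.4 z 41.0 F [-0.3  0.1 -0.6] w 91.8
yaw err deg -0.15 rot [-3.139e+00 -1.000e-03  3.008e+00]
tool delta /20: [-0.07 -0.02  0.6 ]
turn /4deg: [-0.04 -0.02 -0.04]
```

step_arm(moves=[0,0,0.3,0,0,0,-1,0,0,0.2,0,0,0,-1])

```text
time: 7.85
tool_pos: [459.2, 134.8, 30.1]
tcp_rot: [-3.139, -0.001, 3.008]
contact_force: [-1.3, -0.3, 3.0]
grip_width: 91.9
```

```bash
python3 -c "
from g import *
rep((-110,97,27))"
```

```text
t 7.85 bal -111.2 97.5 z 30.1 F [-1.3 -0.3  3. ] w 91.9
yaw err deg -0.13 rot [-3.139e+00 -1.000e-03  3.008e+00]
tool delta /20: [-0.06 -0.02  0.15]
turn /4deg: [-0.04 -0.01 -0.03]
```

The finger is on the key with 3 N of spring force at z = 30. I'll press the last 3 mm.

step_arm(moves=[0,0,0.16,0,0,0,-1,0,0,0.12,0,0,0,-1])

```text
time: 8.02
tool_pos: [459.5, 134.8, 25.8]
tcp_rot: [-3.138, -0.0, 3.008]
contact_force: [-12.2, 0.3, 54.5]
grip_width: 92.1
```

step_arm(moves=[0,0,0.12,0,0,0,-1,0,0,0.12,0,0,0,-1])

```text
time: 8.18
tool_pos: [459.4, 134.8, 26.3]
tcp_rot: [-3.137, 0.001, 3.009]
contact_force: [-8.6, -0.1, 33.5]
grip_width: 91.8
```

The key is hard on its stop and has been held there for at least 0.17 s. Now straight up, gently.

step_arm(moves=[0,0,-0.2,0,0,0,-1,0,0,-0.4,0,0,0,-1,0,0,-0.5,0,0,0,-1])

```text
time: 8.43
tool_pos: [458.5, 134.8, 49.3]
tcp_rot: [-3.137, 0.0, 3.009]
contact_force: [-0.2, 0.8, 0.4]
grip_width: 92.0
```

```bash
python3 -c "
from g import *
rep((-110,97,60))"
```

```text
t 8.43 bal -111.8 97.4 z 49.3 F [-0.2  0.8  0.4] w 92.0
yaw err deg -0.08 rot [-3.137  0.     3.009]
tool delta /20: [-0.09 -0.02 -0.53]
turn /4deg: [-0.07  0.01 -0.02]
```

step_arm(moves=[0,0,-0.7,0,0,0,-1,0,0,-1,0,0,0,-1,0,0,-1,0,0,0,-1,0,0,-1,0,0,0,-1,0,0,-1,0,0,0,-1,0,0,-1,0,0,0,-1,0,0,-1,0,0,0,-1,0,0,0,0,0,0,-1])

```text
time: 9.1
tool_pos: [458.4, 135.5, 189.6]
tcp_rot: [-3.137, -0.001, 3.009]
contact_force: [0.6, 0.3, 0.5]
grip_width: 92.0
```

step_arm(moves=[0.3,1,0,0,0,0,-1,0.3,1,0,0,0,0,-1,0.3,1,0,0,0,0,-1,0.3,1,0,0,0,0,-1,0.3,1,0,0,0,0,-1,0.3,1,0,0,0,0,-1,0.3,1,0,0,0,0,-1,0.3,1,0,0,0,0,-1])

```text
time: 9.77
tool_pos: [431.4, 303.3, 184.8]
tcp_rot: [-3.134, -0.003, 3.002]
contact_force: [0.4, -0.4, -0.0]
grip_width: 91.9
```

step_arm(moves=[0.3,1,0,0,0,0,-1,0.3,1,0,0,0,0,-1,0.3,1,0,0,0,0,-1,0.3,1,0,0,0,0,-1,0,0,0,0,0,0,-1,0,0,0,0,0,0,-1])

```text
time: 10.27
tool_pos: [414.8, 392.6, 177.5]
tcp_rot: [-3.129, -0.01, 3.006]
contact_force: [0.4, 0.5, -0.1]
grip_width: 91.4
```

```bash
python3 -c "
from g import *
rep()
for n,(a,b,c,d,f) in dict(scene=(160,310,180,380,4),top=(140,320,220,420,3.3333)).items():
  im=capture(n); cv2.imwrite('pics/z_%s.png'%n,cv2.resize(cv2.cvtColor(im,4)[a:b,c:d],None,fx=f,fy=f,interpolation=cv2.INTER_CUBIC))"
```

```text
t 10.27 bal -188.8 347.3 z 177.5 F [ 0.4  0.5 -0.1] w 91.4
yaw err deg -0.25 rot [-3.129 -0.01   3.006]
```

View pics/z_scene.png

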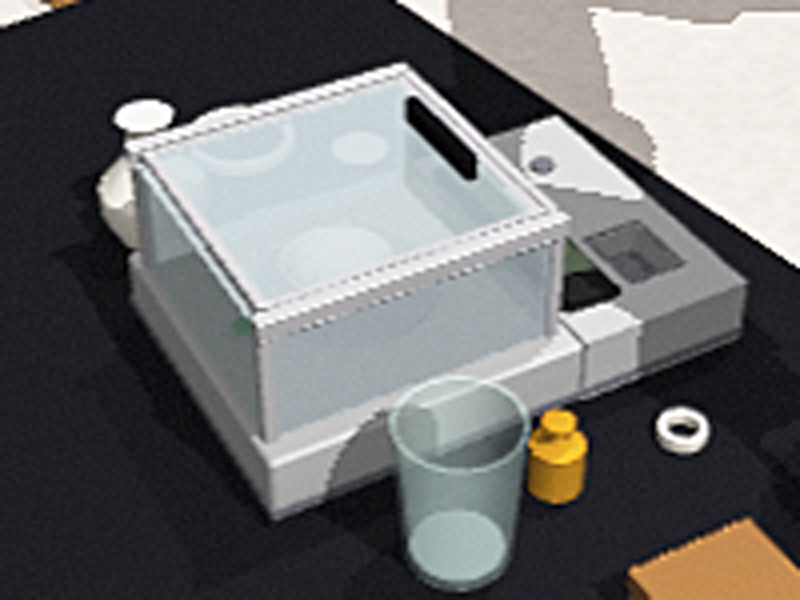

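View pics/z_top.png

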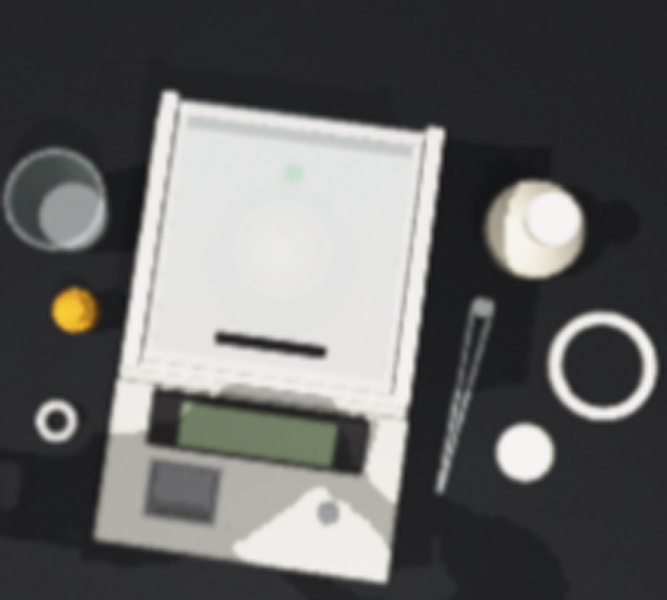

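Everything is where it was: housing corners at (95,541) and (388,582), ring, weight, tumbler, vase, bangle, disc and tweezers all unshifted. The ridge now spans (216,337) to (326,352). One numeric check of the cover, then I'll hand in.

```bash
python3 -c "
from g import *
T=get_calibration('top');S=get_calibration('scene')
c,s=np.cos(P[2]),np.sin(P[2])
for C,e,k,o in ((T,[(216,337),(326,352)],10/3,(220,140)),(S,[(410,98),(475,160)],4,(180,160))):
  q=plane(C,(np.array(e,float)+.5)/k-.5+np.array(o),146).mean(0); d=q[:2]-P[:2]; print('ridge bal',c*d[0]+s*d[1],-s*d[0]+c*d[1])
print('finger-stop based: ridge at',9.5-9.5-4)
print(close_job())"
```

```text
ridge bal -4.6235794812928415 -0.24277019028586366
ridge bal -2.753751947841341 5.111608781357061
finger-stop based: ridge at -4.0
the job is handed in; nothing more can be done
None
```

I shut the cover, then pressed the tare key and let it come back up. I handed the job in at about 10.4 s; no verdict is reported.

- **Cover:** with the closed fingertips behind the ridge, I pushed it along −x until it met its front stop, where the force reached about 12 N. The balance can shift at about 13 N sideways, so I backed off straight away. The ridge afterwards measured at balance x = −4.6 mm (top view), −2.8 mm (scene view) and −4.0 mm (finger contact), against −5 mm when shut. All are within the 4 mm allowed. The scene view also put the ridge about 5 mm off in y, roughly the same offset it showed from the start.
- **Tare key:** I opened the jaws and put only the right-hand finger into the well, with the other finger outside the housing. The tip went down to z ≈ 26 mm (27 mm is fully down) and stayed there for at least 0.17 s. It landed harder than I meant, about 54 N and then 33 N, still under the 120 N wrist limit. I then lifted straight out.
- **Final pictures:** in the last pair, the balance and the bystanders beside it are at the same pixels as at the start. The gift box is only partly in view, and its visible part looks unmoved. The on/off key looks untouched, the dish is still on the pan, and the arm is well clear. I judged that the tare key came back up from the picture and from the contact force dropping to zero; I couldn't read the joint values directly.

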